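# Feel-test two blotting pads and sort them

## Task

On the rubber mat lie two pressure pads that look alike, one firm and one worn soft. Press down on the foam of each, about 8 mm deep and never bottoming it out, first the pad on the robot's left and then the one on its right, with both still on the mat. Then lay the firmer pad flat, foam up and lengthwise, in the recess of the black blotter, and the softer pad flat, foam up, in the white discard tray; leave the other things where they are.

Things in the scene. Friction and masses are not known exactly. Their poses are not given: they have to be found in the camera images.
- pad_k: one of two pads that look alike, one firm, one soft: a rigid grey carrier 110 (its x) x 50 (its y) x 36 mm tall holding a white foam block 90 x 36 mm, whose top is 18 mm above the rim, 54 mm above the underside. Origin: centre of the underside; z up. 0.13 to 0.21 kg. Starts on the mat, its x within 0.5 rad of world x. Grip it across its 50 mm width, anywhere on the sides below the rim
- pad_m: one of two pads that look alike, one firm, one soft: a rigid grey carrier 110 (its x) x 50 (its y) x 36 mm tall holding a white foam block 90 x 36 mm, whose top is 18 mm above the rim, 54 mm above the underside. Origin: centre of the underside; z up. 0.13 to 0.21 kg. Starts on the mat, its x within 0.5 rad of world x. Grip it across its 50 mm width, anywhere on the sides below the rim
- pad_k_foam (a joint): how far that pad's foam is pressed down, m: 0 = free, 0.018 = bottomed out. A spring returns it. Resistance at 8 mm is about 11 N for the firm pad and about 3 N for the worn one (rising with depth, both)
- pad_m_foam (a joint): how far that pad's foam is pressed down, m: 0 = free, 0.018 = bottomed out. A spring returns it. Resistance at 8 mm is about 11 N for the firm pad and about 3 N for the worn one (rising with depth, both)
- mat: black rubber test mat, fixed, 170 (its x) x 250 (its y) x 4 mm. Origin: centre of its underside. Its y points to the robot's left; one pad lies on its +y half (the left pad), the other on its -y half (the right pad), about 136 mm apart
- blotter: black blotter base, fixed, 230 (its x) x 180 (its y) x 40 mm, on the left or the right of the mat. In its top is a recess 156 (its x) x 110 mm (its y), 6 mm deep, with a steel floor. Origin: centre of its underside. A pad lies lengthwise when its x axis lies along the blotter's x axis, either way round
- bed (a point): centre of the recess floor of the blotter, 34 mm above the table; the rim is 6 mm higher; axes as the blotter's
- tray: white open discard tray, fixed, outside 190 (its x) x 150 (its y) x 35 mm, walls and floor 4 mm, on the other side of the mat from the blotter. Origin: centre of its underside
- tray_in (a point): centre of the tray's inner floor, 4 mm above the table; walls rise 31 mm above it
- bottle: capped clear bottle, 68 mm across, 150 mm tall, behind the mat; origin under its centre (bystander, leave alone)
- beaker: glass beaker, 72 mm across, 95 mm tall, behind the mat; origin under its centre (bystander, leave alone)
- dish: clear round dish, 76 mm across, 15 mm tall, between the robot and the mat; origin under its centre (bystander, leave alone)
- spatula: black-handled spatula 160 mm long lying flat between the robot and the mat; origin under its middle (bystander, leave alone)
Not all that is in view belongs to the job. Leave any yellow look-alike of the pad_m alone.

How it is judged:
By the outcome, as a careful person would: the job done as asked, in the order asked, and still so for the second after the job is handed in, with the robot touching nothing.
It also fails if it takes over 67 s, if anything falls off the work surface, if the arm or the gripper's body presses on something with over 40 N, if the wrist force passes 120 N, or if a joint passes its speed limit or range.

## Robot

A 6-joint arm with a two-finger parallel gripper is mounted at the origin on the work surface. World frame = base frame: x ahead of the robot, y to its left, z up, the work surface at z = 0. Lengths are in m, angles in rad, forces in N, time in s.
With the tool pointing down it reaches from about 0.35 to 0.725 m from the base axis. Payload 4.3 kg.
Tool frame: the origin (TCP) lies at the centre of the arm's flange, where the gripper is bolted on; the fingertips stand 173 mm ahead of it and the grasp point (between the pads) lies 155 mm ahead of it; x points along the fingers, z is the direction in which the jaws open and shut, and the axes are right-handed (so a half turn about x gives the same grasp; the last joint's range is limited). The gripper opens to 85 mm and grips with 20 to 120 N. Pads are 22 mm wide; open, the fingers measure 114 mm over their backs; the gripper's body (76 mm by 85 mm) begins 54 mm behind the grasp point. The pads swing forward as they close: fully open they stand 13 mm farther back than shut.
Start: joints at [-1.369, 0.377, 0.081, 1.274, 0, 1.46], TCP at [0.176, -0.547, 0.405] pointing down, gripper open.
Joint ranges: [-2.72, 2.72], [-0.84, 1.66], [-1.02, 1.22], [-1.77, 2.12], [-1.37, 1.28], [-3.14, 3.14]. Speed limits (rad/s): [2.57, 2.57, 3.14, 3.14, 3.14, 3.14].

## Interface

Orientations are given as a rotation vector (axis times angle).
In Python, from plant import robot gives the robot as it stands.
- The arm moves only by the tool drive_tool, never from a script. Its argument "plan" is a list of rows, each a list of 6 numbers: the shift along the tool's x, y, z in cm, then the turn, a rotation vector about the tool's x, y, z in degrees. In form: [[tx, ty, tz, rx, ry, rz], ...]. A call has 1 to 12 rows; each row shifts and turns the commanded pose from where the row before left it, along the tool's axes as they then stand; what a row does not reach is not made up. A row lasts 1/12 s, in which the tool goes at most 41.7 mm and 7.16 degrees, less where a joint would pass 70% of its speed; a pose out of reach is approached as far as the arm can. A call with a gripper value outside its range is refused whole. "gripper" is the closure, from 0 (fully open) to 1 (shut), set as the call begins (left out, the last holds). The fingers move at their own pace and stop on an object; the grip force is fixed at half the most. Time passes only in rows, so rows that do not move let the fingers close. It gives the time, the measured TCP pose, the force and the opening at its end, in the units of the state.
- robot.state(): the state, without advancing time (a new reading comes with each control period).
- robot.snapshot(name): name is "side" or "top" or "wrist"; returns (picture, depth): 420x560x3 uint8, red, green, blue; 420x560 float32, m along the optical axis (not along the pixel's ray), 0 where there is no reading.
- robot.camera_params(name): a dict with "mtx" (3x3 intrinsics, pixels), "position" and "rotation" of the camera in the world. Camera axes: x right, y up, looking along -z (the intrinsics and any distortion apply to the point x, -y, -z); pixel columns grow to the right and rows downward; lengths in m; the calibration is good to about 2 mm. A picture is of the moment at which its call begins: read the wrist's pose just before it. camera_params takes no time and is no camera call; for the wrist camera it gives the pose at the moment of the call.
- robot.finish_job(): hands the job in, once; it reports no verdict.
Trained networks look in the newest picture that a camera, given by its name, has taken for a name from the list of things; names that differ only in an ending like _2 or _b are one class to them, and where a whole thing is asked for, a point or a joint stands for the part that bears it (a point fixed in the world has none). Each returns a list of dicts, best first, with "conf" (0 to 1); they miss things now and then, are a little off and sometimes report something else, mostly with a low value. They report only what shows in the picture. A call takes as long as a camera call. They do not tell look-alikes from the thing itself.
- robot.boxes_of(name, camera): "pixel" ([column, row] in pixels, amid what is visible of it).
- robot.cut_out(name, camera): "mask" (420x560 bool, what is visible of it) and "pixel" ([column, row] in pixels, amid what is visible of it).
The state is a dict: "time_s": time; "joint_pos": joint angles; "joint_vel": joint speeds; "joint_torque": joint torques, N m; "tcp_pos": TCP position; "orientation": TCP orientation; "force": force on the tool from outside, world axes, zero at the start; "ft_torque": the same for the moment, N m; "gripper_width": opening from 0.0 (shut) to 1.0 (fully open).
Only numpy, scipy, OpenCV 4.12 (cv2) and the standard library are available. Lean on these libraries where they do the work, as an engineer would, in place of code of your own. Each camera call takes 0.05 s, during which the arm holds its last target.

## Working session

There is one attempt and no reset: what is moved stays moved. The work goes in short steps, Python scripts to look and compute and a tool call to move; the robot and the scene stay as the last step left them, time stands still between calls to the robot, and variables do not carry over. Pictures are saved under pics/ and viewed, and the job is handed in when it is done.

Besides the shell and the picture viewer there is one more tool, called after "Call:" as name(argument=value, ...) on one line, values as JSON. drive_tool: Moves the arm, as the interface text tells. Its arguments: {"type":"object","properties":{"plan":{"type":"array","items":{"type":"array","items":{"type":"number"}}},"gripper":{"type":"number"}},"required":["plan"]}

```bash
ls; mkdir -p pics
cat > h.py <<'E'
import numpy as np, cv2
from scipy.spatial.transform import Rotation as R
from plant import robot
def cam(name):
    p=robot.camera_params(name); r=np.array(p['rotation'],float)
    if r.shape!=(3,3): r=R.from_rotvec(r).as_matrix() if r.size==3 else R.from_quat(r).as_matrix()
    return np.array(p['mtx'],float),np.array(p['position'],float),r,p
def cloud(depth,c):
    K,t,r,p=c
    v,u=np.mgrid[:depth.shape[0],:depth.shape[1]]
    x=(u-K[0,2])/K[0,0]*depth; y=(v-K[1,2])/K[1,1]*depth
    P=np.stack([x,-y,-depth],-1)@r.T+t
    P[depth<=0]=np.nan
    return P
def save(n,im): cv2.imwrite('pics/'+n,im[...,::-1])
E
python3 - <<'E'
from h import *
s=robot.state(); print({k:np.round(v,3) for k,v in s.items()})
print(robot.camera_params('top'));print(robot.camera_params('wrist'))
im,d=robot.snapshot('top'); save('top0.png',im); np.savez('top0.npz',im=im,d=d)
for n in ['pad_k','blotter','tray','mat']:
    print(n,[(round(b['conf'],2),b['pixel']) for b in robot.boxes_of(n,'top')])
E
```

```text
pics
{'time_s': np.float64(0.0), 'joint_pos': array([-1.369,  0.378,  0.08 ,  1.274,  0.   ,  1.46 ]), 'joint_vel': array([ 0.   ,  0.   ,  0.002,  0.   ,  0.002, -0.   ]), 'joint_torque': array([-0.0000e+00, -4.6360e+01,  2.6987e+01,  2.1000e-02, -0.0000e+00,
       -0.0000e+00]), 'tcp_pos': array([ 0.176, -0.547,  0.404]), 'orientation': array([ 0.978,  1.342, -0.975]), 'force': array([-0.002, -0.03 , -0.523]), 'ft_torque': array([ 0.02 , -0.004, -0.005]), 'gripper_width': np.float64(1.002)}
{'mtx': array([[410.19357409,   0.        , 276.43693872],
       [  0.        , 410.19357409, 209.10835457],
       [  0.        ,   0.        ,   1.        ]]), 'position': array([ 0.43114681, -0.00360595,  0.94967795]), 'rotation': array([ 0.11889048, -0.09378119, -1.59180719])}
{'mtx': array([[314.19440332,   0.        , 279.63237252],
       [  0.        , 314.19440332, 207.91644975],
       [  0.        ,   0.        ,   1.        ]]), 'position': array([ 0.25484334, -0.52143423,  0.3735258 ]), 'rotation': array([-0.28087487,  0.20703524, -1.24527568])}
pad_k [(0.86, [255.7, 225.6]), (0.85, [150.2, 337.9]), (0.62, [315.3, 215.5]), (0.46, [405.1, 200.4])]
blotter [(0.76, [152.3, 230.6])]
tray [(0.68, [317.1, 215.0]), (0.55, [406.6, 200.6])]
mat [(0.83, [279.6, 216.4])]
```

View pics/top0.png

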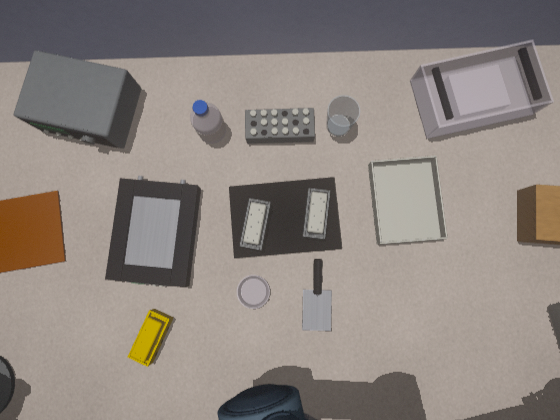

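Run:
```python
from h import *
z=np.load('top0.npz'); P=cloud(z['d'],cam('top')); np.save('P0.npy',P)
Z=P[...,2]
print(np.nanmin(Z),np.nanmax(Z),(z['d']<=0).sum())
hm=np.clip(np.nan_to_num(Z)*255/0.16,0,255).astype(np.uint8)
cv2.imwrite('pics/h0.png',cv2.applyColorMap(hm,cv2.COLORMAP_JET))
for (u,v) in [(255,226),(150,338),(315,215),(405,200),(152,230),(280,216),(380,350),(40,40)]:
    print(u,v,np.round(P[v,u],3))
```

```text
-0.5081481253279084 0.346880712999288 964
255 226 [0.517 0.057 0.055]
150 338 [0.283 0.284 0.053]
315 215 [ 0.537 -0.075  0.058]
405 200 [ 0.574 -0.289  0.005]
152 230 [0.515 0.291 0.032]
280 216 [0.543 0.002 0.006]
380 350 [ 0.238 -0.214 -0.003]
40 40 [ 1.216  0.815 -0.356]
```

View pics/h0.png

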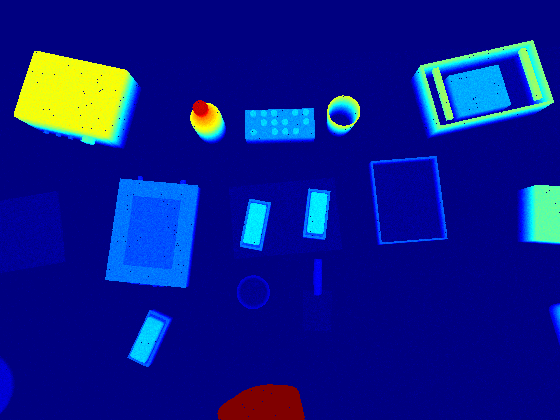

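The top view shows two grey pads on the mat: left at (255,225), right at (317,213). The blotter is on the left (152,232) and the tray on the right (407,200). The yellow look-alike at (150,338) stays put. Next I'll fit the poses.

```bash
cat >> h.py <<'E'
def rect(P,m):
    pts=P[m][:,:2]; (c,(w,h),a)=cv2.minAreaRect((pts*1000).astype(np.float32))
    a=np.radians(a)
    if h>w: w,h=h,w; a+=np.pi/2
    a=(a+np.pi/2)%np.pi-np.pi/2
    return np.array(c)/1000,w,h,a
def big(m,seed):
    n,l=cv2.connectedComponents(m.astype(np.uint8),connectivity=4); return l==l[seed[1],seed[0]]
E
python3 - <<'E'
from h import *
z=np.load('top0.npz');P=np.load('P0.npy');Z=np.nan_to_num(P[...,2]);im=z['im'].astype(int)
tb=P[300:400,180:230]; print('table z',np.nanmedian(tb[...,2]))
def rep(n,m):
    c,w,h,a=rect(P,m); print(n,np.round(c,4),round(w,1),round(h,1),'yaw',round(np.degrees(a),2),'z',np.median(Z[m]).round(4),m.sum())
for n,s in [('L',(255,225)),('R',(317,213))]:
    rep(n+' foam',big((Z>0.048)&(Z<.07),s))
    m=big((Z>0.025)&(Z<.07),s); m=cv2.morphologyEx(m.astype(np.uint8),cv2.MORPH_OPEN,np.ones((3,3)))>0
    rep(n+' all',m)
m=big((Z>0.02)&(Z<.05),(130,190)) 
mo=cv2.morphologyEx(m.astype(np.uint8),cv2.MORPH_OPEN,np.ones((9,9)))>0
rep('blotter',mo)
g=im.sum(-1)
roi=np.zeros_like(m);roi[185:280,115:192]=1
mm=roi&(Z<.0375)&(g>250); mm=cv2.morphologyEx(mm.astype(np.uint8),cv2.MORPH_OPEN,np.ones((5,5)))>0
rep('recess',mm)
roi=np.zeros_like(m);roi[150:250,362:455]=1
rep('tray',roi&(Z>0.025)&(Z<.05))
rep('yellow',big((Z>.02)&(Z<.07),(150,338)))
E
```

```text
table z -0.0010533944257983818
L foam [0.5229 0.0585] 89.7 35.9 yaw -12.15 z 0.057 666
L all [0.5229 0.0587] 109.9 50.4 yaw -12.02 z 0.0552 1116
R foam [ 0.5436 -0.0794] 90.3 35.8 yaw -8.57 z 0.0571 667
R all [ 0.5438 -0.0794] 110.7 50.0 yaw -8.23 z 0.0556 1100
blotter [0.5101 0.2903] 232.5 181.9 yaw -6.93 z 0.0369 8187
recess [0.5118 0.2897] 155.4 108.2 yaw -6.74 z 0.033 3267
tray [ 0.5716 -0.2874] 190.8 151.7 yaw 3.18 z 0.0335 759
yellow [0.2802 0.2944] 111.3 51.0 yaw -24.87 z 0.0503 1290
```

```bash
cat >> h.py <<'E'
def yawof():
    # yaw of jaw axis z relative to world y, mod pi
    M=R.from_rotvec(robot.state()['orientation']).as_matrix(); return M
def go(target,yaw=None):
    """tool-frame shift (cm) to target xyz and x-turn (deg) to bring jaw axis onto pad y (pad yaw deg); shift is in CURRENT axes; and in post-turn axes"""
    s=robot.state();M=R.from_rotvec(s['orientation']).as_matrix();p=np.array(s['tcp_pos'])
    print('t',round(float(s['time_s']),2),'tcp',p.round(4),'F',np.round(s['force'],1),'w',round(float(s['gripper_width']),3))
    print('tilt: x axis',M[:,0].round(4),'z',M[:,2].round(3))
    if yaw is None: Mt=M
    else:
        y=np.radians(yaw); z=np.array([-np.sin(y),np.cos(y),0])
        if z@M[:,2]<0: z=-z
        x=np.array([0,0,-1.]); Mt=np.stack([x,np.cross(z,x),z],1)
        print('turn deg (tool axes)',np.degrees(R.from_matrix(M.T@Mt).as_rotvec()).round(2))
    d=np.array(target)-p
    print('shift now-axes cm',(M.T@d*100).round(2),'after-turn axes cm',(Mt.T@d*100).round(2),'len',np.linalg.norm(d).round(3))
E
python3 - <<'E'
from h import *
go([0.523,0.0585,0.26],-12.1)
E
```

```text
t 0.25 tcp [ 0.1764 -0.5472  0.4043] F [ 0.4 -0.1  0.7] w 0.998
tilt: x axis [-2.e-04  9.e-04 -1.e+00] z [ 0.307 -0.952 -0.001]
turn deg (tool axes) [ 2.997e+01 -5.000e-02  1.000e-02]
shift now-axes cm [ 14.47  51.57 -47.  ] after-turn axes cm [ 14.43  21.2  -66.49] len 0.713
```

Call:
drive_tool(gripper=1, plan=[[0,0,0,6,0,0],[0,0,0,6,0,0],[0,0,0,6,0,0],[0,0,0,6,0,0],[0,0,0,6,0,0],[0.5,1.06,-3.32,0,0,0],[0.5,1.06,-3.32,0,0,0],[0.5,1.06,-3.32,0,0,0],[0.5,1.06,-3.32,0,0,0],[0.5,1.06,-3.32,0,0,0],[0.5,1.06,-3.32,0,0,0],[0.5,1.06,-3.32,0,0,0]])

```text
time_s: 1.25
tcp_pos: [0.2982, -0.3341, 0.3695]
orientation: [1.364, 1.101, -1.364]
force: [0.8, -0.1, -0.3]
gripper_width: 0.001
```

Call:
drive_tool(plan=[[0.5,1.06,-3.32,0,0,0],[0.5,1.06,-3.32,0,0,0],[0.5,1.06,-3.32,0,0,0],[0.5,1.06,-3.32,0,0,0],[0.5,1.06,-3.32,0,0,0],[0.5,1.06,-3.32,0,0,0],[0.5,1.06,-3.32,0,0,0],[0.5,1.06,-3.32,0,0,0],[0.5,1.06,-3.32,0,0,0],[0.5,1.06,-3.32,0,0,0],[0.5,1.06,-3.32,0,0,0]])

```text
time_s: 2.17
tcp_pos: [0.485, -0.0215, 0.3145]
orientation: [1.353, 1.132, -1.33]
force: [0.5, -0.3, -0.1]
gripper_width: -0.0
```

Call:
drive_tool(plan=[[0.5,1.06,-3.32,0,0,0],[0.5,1.06,-3.32,0,0,0],[0,0,0,0,0,0]])

```text
time_s: 2.42
tcp_pos: [0.5127, 0.0002, 0.3054]
orientation: [1.343, 1.174, -1.284]
force: [0.5, -0.0, 0.1]
gripper_width: 0.0
```

Run:
```python
from h import *
go([0.523,0.0585,0.24],-12.1)
im,d=robot.snapshot('wrist'); save('w1.png',im); np.savez('w1.npz',im=im,d=d)
P=cloud(d,cam('wrist'));np.save('Pw1.npy',P)
```

```text
t 2.42 tcp [5.127e-01 2.000e-04 3.054e-01] F [ 0.5 -0.   0.1] w 0.0
tilt: x axis [ 0.0062  0.0447 -0.999 ] z [-0.134 -0.99  -0.045]
turn deg (tool axes) [ 4.39 -2.59  0.09]
shift now-axes cm [ 6.8   0.24 -5.61] after-turn axes cm [ 6.54 -0.22 -5.91] len 0.088
```

View pics/w1.png

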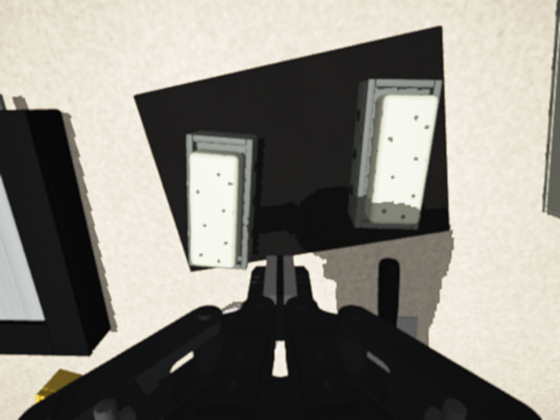

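The wrist view shows the left pad at (215,205) and the right pad at (400,155). The tool fell short and is tilted, so I'll check the joints.

Run:
```python
from h import *
s=robot.state(); print(np.round(s['joint_pos'],3),np.round(s['joint_vel'],3))
```

```text
[-0.137  0.303 -0.29   0.979  0.044  3.141] [-0.028 -0.026 -0.024  0.018 -0.018  0.001]
```

Call:
drive_tool(plan=[[0,0,0,-3,-2.6,0],[0,0,0,-7,0,0],[0,0,0,-7,0,0],[0,0,0,-7,0,0],[0,0,0,-7,0,0],[0,0,0,-7,0,0],[0,0,0,-7,0,0],[0,0,0,-7,0,0],[0,0,0,-7,0,0],[0,0,0,-7,0,0],[0,0,0,-7,0,0],[0,0,0,-7,0,0]])

```text
time_s: 3.47
tcp_pos: [0.5103, -0.0021, 0.3064]
orientation: [0.24, 1.557, -0.243]
force: [0.0, -0.6, -0.2]
gripper_width: 0.003
```

Call:
drive_tool(plan=[[0,0,0,-7,0,0],[0,0,0,-7,0,0],[0,0,0,-7,0,0],[0,0,0,-7,0,0],[0,0,0,-7,0,0],[0,0,0,-7,0,0],[0,0,0,-7,0,0],[0,0,0,-7,0,0],[0,0,0,-7,0,0],[0,0,0,-7,0,0],[0,0,0,-7,0,0],[0,0,0,-7,0,0]])

```text
time_s: 4.47
tcp_pos: [0.5103, -0.0022, 0.3064]
orientation: [-0.902, 1.378, 0.899]
force: [-0.6, 0.0, -0.8]
gripper_width: 0.003
```

Run:
```python
from h import *
s=robot.state(); print(np.round(s['joint_pos'],3))
go([0.523,0.0585,0.24],-12.1)
P=np.load('Pw1.npy');Z=np.nan_to_num(P[...,2])
for n,s in [('L',(215,205)),('R',(405,150))]:
    m=big((Z>0.05)&(Z<.064),s);c,w,h,a=rect(P,m); print(n,c.round(4),w,h,np.degrees(a).round(2),np.median(Z[m]))
```

```text
[-0.128  0.3   -0.291  0.979 -0.002  0.285]
t 4.47 tcp [ 0.5103 -0.0022  0.3064] F [-0.6  0.  -0.8] w 0.003
tilt: x axis [-0.     -0.0023 -1.    ] z [ 0.401  0.916 -0.002]
turn deg (tool axes) [-11.53  -0.13   0.04]
shift now-axes cm [6.62 1.28 6.08] after-turn axes cm [6.64 0.03 6.2 ] len 0.091
L [0.5235 0.0591] 89.51866149902344 36.29768753051758 -12.03 0.058467993551261255
R [ 0.5435 -0.0788] 89.93692016601562 36.60892868041992 -8.47 0.05862942768207416
```

Call:
drive_tool(plan=[[0,0,0,-5.8,0,0],[0,0,0,-5.8,0,0],[1.0,0,2.07,0,0,0],[1.0,0,2.07,0,0,0],[1.0,0,2.07,0,0,0],[1.5,0,0,0,0,0],[1.5,0,0,0,0,0],[0,0,0,0,0,0]])

```text
time_s: 5.13
tcp_pos: [0.5224, 0.0588, 0.2437]
orientation: [-1.049, 1.309, 1.051]
force: [0.0, 0.3, -0.4]
gripper_width: 0.0
```

Run:
```python
from h import *
go([0.523,0.0588,0.235],-12.1)
```

```text
t 5.13 tcp [0.5224 0.0588 0.2437] F [ 0.   0.3 -0.4] w 0.0
tilt: x axis [-0.0047 -0.0023 -1.    ] z [ 0.213  0.977 -0.003]
turn deg (tool axes) [-0.22 -0.18 -0.24]
shift now-axes cm [ 0.87 -0.06  0.01] after-turn axes cm [ 0.87 -0.06  0.01] len 0.009
```

Call:
drive_tool(plan=[[0.5,0,0,0,0,0],[0.5,0,0,0,0,0],[0.2,0,0,0,0,0],[0,0,0,0,0,0],[0,0,0,0,0,0]])

```text
time_s: 5.55
tcp_pos: [0.5246, 0.059, 0.2344]
orientation: [-1.051, 1.303, 1.048]
force: [0.4, -0.4, -0.3]
gripper_width: 0.001
```

Call:
drive_tool(plan=[[0.2,0,0,0,0,0],[0,0,0,0,0,0],[0,0,0,0,0,0]])

```text
time_s: 5.8
tcp_pos: [0.5244, 0.0592, 0.2321]
orientation: [-1.051, 1.304, 1.048]
force: [0.4, 0.2, -0.1]
gripper_width: 0.003
```

Call:
drive_tool(plan=[[0.2,0,0,0,0,0],[0,0,0,0,0,0],[0,0,0,0,0,0]])

```text
time_s: 6.05
tcp_pos: [0.5245, 0.0592, 0.2301]
orientation: [-1.051, 1.303, 1.048]
force: [0.6, -0.1, 0.6]
gripper_width: 0.001
```

Call:
drive_tool(plan=[[0.2,0,0,0,0,0],[0,0,0,0,0,0],[0,0,0,0,0,0]])

```text
time_s: 6.3
tcp_pos: [0.5245, 0.0592, 0.228]
orientation: [-1.051, 1.303, 1.048]
force: [0.8, -0.4, 2.1]
gripper_width: -0.001
```

Call:
drive_tool(plan=[[0.2,0,0,0,0,0],[0,0,0,0,0,0],[0,0,0,0,0,0]])

```text
time_s: 6.55
tcp_pos: [0.5245, 0.0592, 0.226]
orientation: [-1.051, 1.303, 1.048]
force: [0.9, 0.4, 1.8]
gripper_width: -0.001
```

Call:
drive_tool(plan=[[0.2,0,0,0,0,0],[0,0,0,0,0,0],[0,0,0,0,0,0]])

```text
time_s: 6.8
tcp_pos: [0.5245, 0.0592, 0.224]
orientation: [-1.051, 1.303, 1.048]
force: [0.7, -1.2, 2.1]
gripper_width: -0.001
```

Call:
drive_tool(plan=[[0.13,0,0,0,0,0],[0,0,0,0,0,0],[0,0,0,0,0,0],[0,0,0,0,0,0]])

```text
time_s: 7.13
tcp_pos: [0.5245, 0.0592, 0.2228]
orientation: [-1.051, 1.303, 1.048]
force: [1.0, -0.1, 2.0]
gripper_width: -0.002
```

Run:
```python
from h import *
im,d=robot.snapshot('side'); save('s1.png',im); print(robot.state()['force'])
im,d=robot.snapshot('wrist'); save('w2.png',im); print(robot.state()['force'])
P=cloud(d,cam('wrist'));np.save('Pw2.npy',P)
go([0.5436,-0.0790,0.25],-8.4)
cv2.imwrite('pics/sw.png',np.hstack([cv2.resize(cv2.imread('pics/s1.png'),(400,300)),cv2.resize(cv2.imread('pics/w2.png'),(400,300))]))
```

```text
[1.26420868 1.09744186 2.47105651]
[-0.08685365 -0.086852    2.98140604]
t 7.23 tcp [0.5245 0.0592 0.2228] F [-0.1 -0.1  3. ] w 0.002
tilt: x axis [ 9.0e-04 -1.6e-03 -1.0e+00] z [ 0.213  0.977 -0.001]
turn deg (tool axes) [-3.89 -0.08  0.07]
shift now-axes cm [ -2.69  -4.81 -13.1 ] after-turn axes cm [ -2.72  -3.91 -13.39] len 0.142
```

View pics/sw.png

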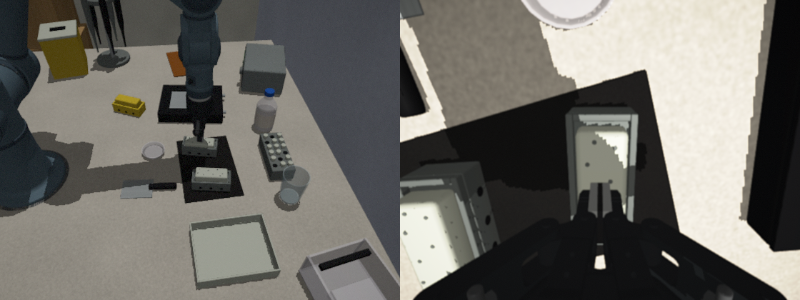

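The fingertips press the left pad's foam (wrist view around (600,170)) at about 2.5 N, so this pad is the soft one. I'll measure the actual depth from the depth image.

Run:
```python
from h import *
P=np.load('Pw2.npy')
def loc(P,c,yaw):
    a=np.radians(yaw); d=P[...,:2]-np.array(c); return d@[np.cos(a),np.sin(a)], d@[-np.sin(a),np.cos(a)]
x,y=loc(P,[.5232,.0588],-12.1); Z=P[...,2]
for f in (P,np.load('Pw1.npy')):
  x,y=loc(f,[.5232,.0588],-12.1);Z=f[...,2]
  m=(abs(x)<.043)&(x<-0.02)&(abs(y)<.015)&(Z<.07)&(Z>.03); r=(abs(y)>.0195)&(abs(y)<.024)&(abs(x)<.05)&(Z>.03)&(Z<.048)
  r2=(abs(x)>.047)&(abs(x)<.053)&(abs(y)<.022)&(Z>.03)&(Z<.046)
  print(m.sum(),np.median(Z[m]),r.sum(),np.median(Z[r]),r2.sum(),np.median(Z[r2]))
```

```text
2822 0.04969412727812543 1859 0.04015733431579038 811 0.04014681715909513
1012 0.058708273215528115 885 0.04064304469329369 467 0.040062682148348794
```

The foam stands 9.5 mm above the rim, so it is about 8.5 mm deep. Now the right pad.

Call:
drive_tool(plan=[[-0.9,0,0,0,0,0],[-0.9,0,0,0,0,0],[-0.9,0,0,-3.9,0,0],[0,-0.98,-3.35,0,0,0],[0,-0.98,-3.35,0,0,0],[0,-0.98,-3.35,0,0,0],[0,-0.97,-3.34,0,0,0],[0,0,0,0,0,0],[0.6,0,0,0,0,0],[0.6,0,0,0,0,0],[0,0,0,0,0,0],[0,0,0,0,0,0]])

```text
time_s: 8.23
tcp_pos: [0.5427, -0.0776, 0.2371]
orientation: [-1.102, 1.276, 1.103]
force: [-0.1, -0.6, -0.7]
gripper_width: -0.001
```

Run:
```python
from h import *
go([0.5436,-0.0790,0.231],-8.4)
```

```text
t 8.23 tcp [ 0.5427 -0.0776  0.2371] F [-0.1 -0.6 -0.7] w -0.001
tilt: x axis [-1.9e-03 -7.0e-04 -1.0e+00] z [ 0.144  0.99  -0.001]
turn deg (tool axes) [ 0.11 -0.06 -0.1 ]
shift now-axes cm [ 0.61 -0.11 -0.13] after-turn axes cm [ 0.61 -0.11 -0.13] len 0.006
```

Call:
drive_tool(plan=[[0.4,0,0,0,0,0],[0.3,0,0,0,0,0],[0,0,0,0,0,0],[0,0,0,0,0,0]])

```text
time_s: 8.57
tcp_pos: [0.5436, -0.0783, 0.2311]
orientation: [-1.102, 1.274, 1.1]
force: [0.3, 2.3, 3.1]
gripper_width: -0.001
```

Call:
drive_tool(plan=[[0.3,0,0,0,0,0],[0,0,0,0,0,0],[0,0,0,0,0,0]])

```text
time_s: 8.82
tcp_pos: [0.5437, -0.0786, 0.2283]
orientation: [-1.102, 1.274, 1.1]
force: [-1.0, 2.8, 5.8]
gripper_width: -0.002
```

Call:
drive_tool(plan=[[0.2,0,0,0,0,0],[0.2,0,0,0,0,0],[0,0,0,0,0,0],[0,0,0,0,0,0],[0,0,0,0,0,0]])

```text
time_s: 9.23
tcp_pos: [0.5437, -0.0787, 0.2249]
orientation: [-1.102, 1.274, 1.099]
force: [-2.8, 2.5, 8.8]
gripper_width: 0.001
```

Run:
```python
from h import *
im,d=robot.snapshot('wrist'); save('w3.png',im);f=cloud(d,cam('wrist'))
go([0.5436,-0.0790,0.231],-8.4)
a=np.radians(-8.4); q=f[...,:2]-np.array([.5436,-.079]);x=q@[np.cos(a),np.sin(a)];y=q@[-np.sin(a),np.cos(a)];Z=f[...,2]
m=(x>-.043)&(x<-0.02)&(abs(y)<.015)&(Z<.07)&(Z>.03)
r2=(abs(x)>.047)&(abs(x)<.053)&(abs(y)<.022)&(Z>.03)&(Z<.046)
print(m.sum(),np.median(Z[m]),r2.sum(),np.median(Z[r2]))
```

```text
t 9.28 tcp [ 0.5437 -0.0787  0.2249] F [-2.2  3.4  9.7] w 0.001
tilt: x axis [ 1.7e-03 -7.0e-04 -1.0e+00] z [ 0.146  0.989 -0.   ]
turn deg (tool axes) [ 0.03 -0.02  0.1 ]
shift now-axes cm [-0.61  0.01 -0.03] after-turn axes cm [-0.61  0.01 -0.03] len 0.006
2829 0.05178933347232437 782 0.04021105266284401
```

Call:
drive_tool(plan=[[0.2,0,0,0,0,0],[0,0,0,0,0,0],[0,0,0,0,0,0],[0,0,0,0,0,0],[0,0,0,0,0,0]])

```text
time_s: 9.7
tcp_pos: [0.5437, -0.0787, 0.2231]
orientation: [-1.102, 1.274, 1.099]
force: [-2.1, 2.9, 10.4]
gripper_width: 0.0
```

Run:
```python
from h import *
im,d=robot.snapshot('wrist'); save('w4.png',im);f=cloud(d,cam('wrist'))
go([0.5436,-0.0790,0.28],-8.4)
a=np.radians(-8.4); q=f[...,:2]-np.array([.5436,-.079]);x=q@[np.cos(a),np.sin(a)];y=q@[-np.sin(a),np.cos(a)];Z=f[...,2]
m=(x>-.043)&(x<-0.02)&(abs(y)<.015)&(Z<.07)&(Z>.03)
r2=(abs(x)>.047)&(abs(x)<.053)&(abs(y)<.022)&(Z>.03)&(Z<.046)
print(m.sum(),np.median(Z[m]),r2.sum(),np.median(Z[r2]))
```

```text
t 9.75 tcp [ 0.5437 -0.0787  0.2232] F [-2.4  1.9 10.5] w -0.001
tilt: x axis [ 1.9e-03 -7.0e-04 -1.0e+00] z [ 0.146  0.989 -0.   ]
turn deg (tool axes) [ 0.03 -0.03  0.12]
shift now-axes cm [-5.68 -0.   -0.04] after-turn axes cm [-5.68  0.01 -0.03] len 0.057
2831 0.050089398271435104 792 0.040296019146949164
```

Right pad: depth about 8.1 mm at 10.5 N, so it is the firm one. I'll lift, open the gripper and recheck its pose before grasping.

Call:
drive_tool(plan=[[-1,0,0,0,0,0],[-1.5,0,0,0,0,0],[-3,0,0,0,0,0],[-3,0,0,0,0,0],[0,0,0,0,0,0]])

```text
time_s: 10.17
tcp_pos: [0.5456, -0.0796, 0.3125]
orientation: [-1.108, 1.271, 1.092]
force: [0.9, -0.5, 2.0]
gripper_width: 0.002
```

Call:
drive_tool(gripper=0, plan=[[0,0,0,0,0,0],[0,0,0,0,0,0],[0,0,0,0,0,0],[0,0,0,0,0,0]])

```text
time_s: 10.5
tcp_pos: [0.5428, -0.0787, 0.3053]
orientation: [-1.1, 1.278, 1.102]
force: [-0.1, -0.1, 0.3]
gripper_width: 0.564
```

Run:
```python
from h import *
im,d=robot.snapshot('top'); P=cloud(d,cam('top'));Z=np.nan_to_num(P[...,2]);save('top1.png',im)
for n,s in [('L',(255,225))]:
    m=big((Z>0.048)&(Z<.07),s);c,w,h,a=rect(P,m); print(n,c.round(4),w,h,np.degrees(a).round(2))
im,d=robot.snapshot('wrist'); P=cloud(d,cam('wrist'));Z=np.nan_to_num(P[...,2]);save('w5.png',im)
np.save('Pw5.npy',P)
m=(Z>.054)&(Z<.064)&(np.hypot(P[...,0]-.5436,P[...,1]+.079)<.055)
c,w,h,a=rect(P,m); print(c.round(4),w,h,np.degrees(a).round(2))
go([0.5436,-0.0790,0.183],-8.4)
```

```text
L [0.5228 0.0585] 89.65595245361328 35.75352096557617 -11.96
[ 0.5439 -0.0776] 89.60147094726562 36.023441314697266 -8.36
t 10.6 tcp [ 0.543  -0.0788  0.3057] F [ 1.2 -0.3  0. ] w 0.741
tilt: x axis [-0.0018 -0.0011 -1.    ] z [ 0.146  0.989 -0.001]
turn deg (tool axes) [ 0.01 -0.08 -0.09]
shift now-axes cm [12.27 -0.08  0.  ] after-turn axes cm [ 1.227e+01 -6.000e-02 -1.000e-02] len 0.123
```

View pics/w5.png

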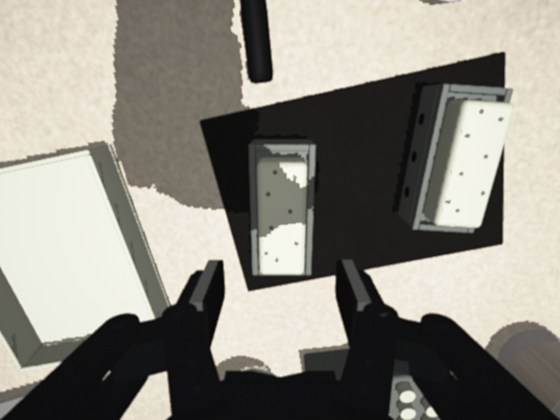

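The wrist view shows the right pad at (283,210) between the open fingers, not moved. Descending to grasp.

Call:
drive_tool(plan=[[2,0,0,0,0,0],[3,0,0,0,0,0],[3,0,0,0,0,0],[2,0,0,0,0,0],[1.2,0,0,0,0,0],[0.7,0,0,0,0,0],[0.3,0,0,0,0,0],[0,0,0,0,0,0],[0,0,0,0,0,0]])

```text
time_s: 11.35
tcp_pos: [0.544, -0.0792, 0.1856]
orientation: [-1.103, 1.275, 1.099]
force: [-0.1, -0.6, -0.3]
gripper_width: 0.997
```

Call:
drive_tool(gripper=1, plan=[[0,0,0,0,0,0],[0,0,0,0,0,0],[0,0,0,0,0,0],[0,0,0,0,0,0],[0,0,0,0,0,0],[0,0,0,0,0,0],[0,0,0,0,0,0]])

```text
time_s: 11.93
tcp_pos: [0.5442, -0.0792, 0.186]
orientation: [-1.103, 1.274, 1.098]
force: [-0.2, -0.0, 5.5]
gripper_width: 0.574
```

Run:
```python
from h import *
go([0.511,0.290,0.33],-6.85)
print(robot.state()['joint_pos'])
```

```text
t 11.93 tcp [ 0.5442 -0.0792  0.186 ] F [-0.2 -0.   5.5] w 0.574
tilt: x axis [ 0.0026 -0.0019 -1.    ] z [ 0.146  0.989 -0.002]
turn deg (tool axes) [-1.54 -0.09  0.16]
shift now-axes cm [-14.48   8.63  36.01] after-turn axes cm [-14.4    7.7   36.26] len 0.398
[-0.25951641  0.49197324 -0.34810812  0.72767733 -0.0011997  -0.11310322]
```

Call:
drive_tool(plan=[[-1,0,0,0,0,0],[-2.5,0,0,0,0,0],[-3,0,0,0,0,0],[-3,0,0,0,0,0],[-1.5,0,0,-1.5,0,0],[0,0.4,1.8,0,0,0],[0,0.7,3.4,0,0,0],[0,0.7,3.4,0,0,0],[0,0.7,3.4,0,0,0],[0,0.7,3.4,0,0,0],[0,0.7,3.4,0,0,0],[0,0.7,3.4,0,0,0]])

```text
time_s: 12.93
tcp_pos: [0.5236, 0.1485, 0.2948]
orientation: [-1.121, 1.265, 1.119]
force: [0.3, -0.1, -0.0]
gripper_width: 0.574
```

Call:
drive_tool(plan=[[0,0.8,3.4,0,0,0],[0,0.8,3.4,0,0,0],[0,0.7,3.3,0,0,0],[0,0.5,2.5,0,0,0],[0,0.3,1.5,0,0,0],[0,0,0,0,0,0],[0,0,0,0,0,0]])

```text
time_s: 13.52
tcp_pos: [0.5103, 0.2909, 0.2942]
orientation: [-1.123, 1.265, 1.119]
force: [-0.0, -0.5, -1.7]
gripper_width: 0.572
```

Run:
```python
from h import *
im,d=robot.snapshot('wrist'); P=cloud(d,cam('wrist'));save('w6.png',im);np.save('Pw6.npy',P)
print(robot.state()['force'],robot.state()['gripper_width'])
Z=np.nan_to_num(P[...,2]);g=im.sum(-1).astype(int)
go([0.511,0.290,0.23],-6.85)
```

```text
[-0.22203467 -1.00765957 -1.53401631] 0.5713238196603081
t 13.57 tcp [0.5105 0.2901 0.2942] F [-0.2 -1.  -1.5] w 0.571
tilt: x axis [-1.0e-04 -2.9e-03 -1.0e+00] z [ 0.12   0.993 -0.003]
turn deg (tool axes) [-0.06 -0.17  0.02]
shift now-axes cm [ 6.42 -0.05  0.02] after-turn axes cm [ 6.42 -0.05 -0.  ] len 0.064
```

View pics/w6.png

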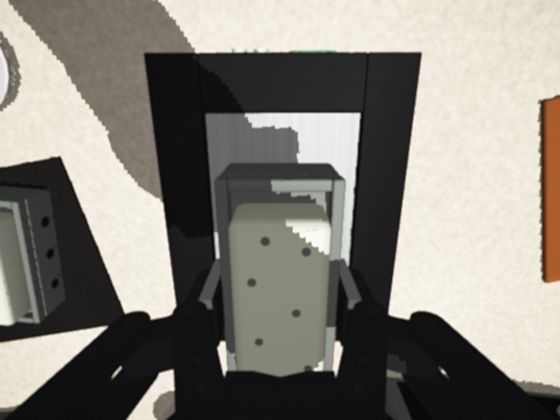

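The wrist view shows the pad held at (280,270), aligned over the recess (205–360, 112+). I'll check its tilt and height in hand.

Run:
```python
from h import *
P=np.load('Pw6.npy')
q=P[...,:2]-np.array([.5105,.2901]);a=np.radians(-6.85);x=q@[np.cos(a),np.sin(a)];y=q@[-np.sin(a),np.cos(a)];Z=P[...,2]
m=(abs(x)<.05)&(abs(y)<.012)&(Z>.14)&(Z<.19)
print(m.sum(),x[m].min(),x[m].max())
A=np.c_[x[m],y[m],np.ones(m.sum())];c=np.linalg.lstsq(A,Z[m],rcond=None)[0];print('slope deg',np.degrees(c[:2]),'top z',c[2], 'exp',.2942-.182+.054)
r=(abs(y)<.03)&(Z>.12)&(Z<.19)&(abs(x)<.075); print('x ext',x[r].min(),x[r].max(),'y',y[r&(x<-.03)].min(),y[r&(x<-.03)].max())
```

```text
11873 -0.04840371977138827 0.021676967568913668
slope deg [ 8.38697632 -0.11887929] top z 0.1672450514895669 exp 0.16620000000000001
x ext -0.05554459680149484 0.03721286696021071 y -0.025340498875345396 0.02489913601629118
```

Run:
```python
from h import *
P=np.load('Pw6.npy')
q=P[...,:2]-np.array([.5105,.2901]);a=np.radians(-6.85);x=q@[np.cos(a),np.sin(a)];y=q@[-np.sin(a),np.cos(a)];Z=P[...,2]
for lo in np.arange(-.055,.025,.008):
    m=(x>lo)&(x<lo+.008)&(abs(y)<.012)&(Z>.13)&(Z<.19); print(round(lo,3),m.sum(),np.percentile(Z[m],[10,50,90]).round(4) if m.sum() else '')
for lo in np.arange(-.06,.025,.01):
    m=(x>lo)&(x<lo+.01)&(abs(y)<.0245)&(abs(y)>.020)&(Z>.13)&(Z<.19); print('rim',round(lo,3),m.sum(),np.percentile(Z[m],[10,50,90]).round(4) if m.sum() else '')
```

```text
-0.055 1118 [0.1399 0.1483 0.1493]
-0.047 2944 [0.1408 0.1627 0.1668]
-0.039 1484 [0.166  0.1668 0.1674]
-0.031 1374 [0.166  0.1667 0.1674]
-0.023 1301 [0.166  0.1666 0.1673]
-0.015 1195 [0.1659 0.1666 0.1674]
-0.007 1125 [0.166  0.1666 0.1673]
0.001 1074 [0.166  0.1666 0.1672]
0.009 977 [0.166  0.1666 0.1672]
0.017 300 [0.1658 0.1665 0.167 ]
rim -0.06 513 [0.1359 0.148  0.1493]
rim -0.05 645 [0.1459 0.1486 0.1493]
rim -0.04 515 [0.1478 0.1487 0.1494]
rim -0.03 432 [0.1479 0.1486 0.1494]
rim -0.02 775 [0.1481 0.1496 0.1889]
rim -0.01 522 [0.148  0.1488 0.1583]
rim 0.0 488 [0.148  0.1488 0.1582]
rim 0.01 330 [0.1479 0.1485 0.1491]
rim 0.02 300 [0.1479 0.1485 0.1492]
```

The pad is level, with its underside 181.6 mm below the TCP, so contact should come at TCP z ≈ 0.2156.

Call:
drive_tool(plan=[[1,0,0,0,0,0],[2,0,0,0,0,0],[2,0,0,0,0,0],[1.3,0,0,0,0,0],[0.7,0,0,0,0,0],[0.4,0,0,0,0,0],[0.3,0,0,0,0,0],[0,0,0,0,0,0],[0,0,0,0,0,0]])

```text
time_s: 14.32
tcp_pos: [0.5111, 0.2905, 0.218]
orientation: [-1.121, 1.263, 1.118]
force: [-0.1, 0.1, -1.7]
gripper_width: 0.573
```

Call:
drive_tool(plan=[[0.1,0,0,0,0,0],[0,0,0,0,0,0],[0,0,0,0,0,0]])

```text
time_s: 14.57
tcp_pos: [0.5109, 0.2908, 0.2169]
orientation: [-1.122, 1.263, 1.119]
force: [-0.7, -0.3, -1.8]
gripper_width: 0.572
```

Call:
drive_tool(plan=[[0.1,0,0,0,0,0],[0,0,0,0,0,0],[0,0,0,0,0,0]])

```text
time_s: 14.82
tcp_pos: [0.5109, 0.2908, 0.216]
orientation: [-1.122, 1.263, 1.119]
force: [-0.4, -0.3, 2.3]
gripper_width: 0.578
```

Call:
drive_tool(plan=[[0.05,0,0,0,0,0],[0,0,0,0,0,0],[0,0,0,0,0,0]])

```text
time_s: 15.07
tcp_pos: [0.5109, 0.2908, 0.216]
orientation: [-1.122, 1.263, 1.118]
force: [-1.7, 0.5, 6.7]
gripper_width: 0.573
```

Call:
drive_tool(gripper=0.2, plan=[[0,0,0,0,0,0],[0,0,0,0,0,0],[0,0,0,0,0,0],[0,0,0,0,0,0],[0,0,0,0,0,0]])

```text
time_s: 15.48
tcp_pos: [0.5106, 0.2906, 0.2146]
orientation: [-1.122, 1.265, 1.119]
force: [-0.5, 0.8, 0.5]
gripper_width: 0.801
```

Call:
drive_tool(plan=[[-0.5,0,0,0,0,0],[-1,0,0,0,0,0],[-2,0,0,0,0,0],[-3,0,0,0,0,0],[-3,0,0,0,0,0],[0,0,0,0,0,0]])

```text
time_s: 15.98
tcp_pos: [0.5127, 0.2917, 0.3173]
orientation: [-1.123, 1.253, 1.114]
force: [0.9, -0.3, 0.9]
gripper_width: 0.801
```

Run:
```python
from h import *
im,d=robot.snapshot('wrist'); P=cloud(d,cam('wrist'));save('w7.png',im)
go([0.5231,0.0586,0.30],-12.05)
Z=np.nan_to_num(P[...,2])
m=(Z>.082)&(Z<.1)&(np.hypot(P[...,0]-.511,P[...,1]-.29)<.06)
c,w,h,a=rect(P,m); print(c.round(4),w,h,np.degrees(a).round(2),np.percentile(Z[m],[5,50,95]))
im,d=robot.snapshot('top');save('top2.png',im);P=cloud(d,cam('top'));Z=np.nan_to_num(P[...,2])
m=big((Z>0.048)&(Z<.07),(255,225));c,w,h,a=rect(P,m); print('L',c.round(4),w,h,np.degrees(a).round(2))
```

```text
t 16.03 tcp [0.5123 0.2915 0.3148] F [ 0.2  0.3 -0.3] w 0.799
tilt: x axis [ 0.0088  0.002  -1.    ] z [0.12  0.993 0.003]
turn deg (tool axes) [5.16 0.19 0.48]
shift now-axes cm [  1.44  -3.85 -23.  ] after-turn axes cm [  1.48  -5.92 -22.55] len 0.234
[0.5092 0.2905] 88.4914321899414 35.95750427246094 -6.77 [0.08395537 0.08570283 0.08681211]
L [0.5227 0.0586] 89.64598846435547 35.69282531738281 -12.1
```

View pics/w7.png

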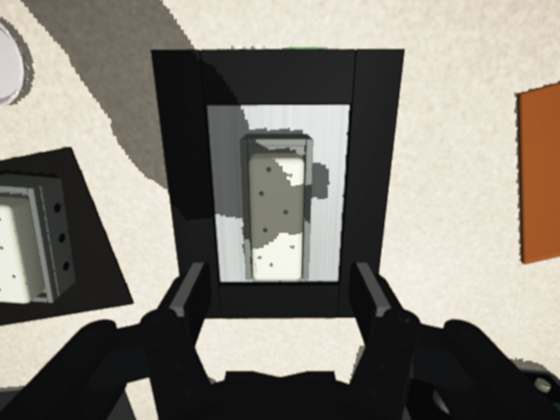

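The firm pad sits flat and lengthwise inside the recess, pixel (278,210). Next, the soft pad.

Call:
drive_tool(gripper=0, plan=[[0,0,0,5.1,0,0],[0,-0.5,-1.9,0,0,0],[0,-0.9,-3.4,0,0,0],[0,-0.9,-3.4,0,0,0],[0,-0.9,-3.4,0,0,0],[0,-0.9,-3.4,0,0,0],[0,-0.9,-3.4,0,0,0],[0,-0.6,-2.4,0,0,0],[0,-0.3,-1.2,0,0,0],[0,0,0,0,0,0],[0,0,0,0,0,0]])

```text
time_s: 17.0
tcp_pos: [0.5212, 0.0583, 0.3096]
orientation: [-1.053, 1.303, 1.053]
force: [-0.2, -0.0, 1.2]
gripper_width: 1.004
```

Run:
```python
from h import *
go([0.523,0.0587,0.186],-12.05)
```

```text
t 17.0 tcp [0.5212 0.0583 0.3096] F [-0.2 -0.   1.2] w 1.004
tilt: x axis [-1.e-03 -8.e-04 -1.e+00] z [ 0.209  0.978 -0.001]
turn deg (tool axes) [-0.01 -0.06 -0.05]
shift now-axes cm [12.36 -0.18  0.09] after-turn axes cm [12.36 -0.17  0.08] len 0.124
```

Call:
drive_tool(plan=[[2,-0.1,0.1,0,0,0],[3,-0.1,0,0,0,0],[3,0,0,0,0,0],[2,0,0,0,0,0],[1.2,0,0,0,0,0],[0.7,0,0,0,0,0],[0.4,0,0,0,0,0],[0,0,0,0,0,0],[0,0,0,0,0,0]])

```text
time_s: 17.75
tcp_pos: [0.5242, 0.0593, 0.1878]
orientation: [-1.056, 1.3, 1.053]
force: [-0.3, -0.3, 0.4]
gripper_width: 1.003
```

Call:
drive_tool(gripper=1, plan=[[0,0,0,0,0,0],[0,0,0,0,0,0],[0,0,0,0,0,0],[0,0,0,0,0,0],[0,0,0,0,0,0],[0,0,0,0,0,0],[0,0,0,0,0,0]])

```text
time_s: 18.33
tcp_pos: [0.5245, 0.0588, 0.1883]
orientation: [-1.056, 1.3, 1.051]
force: [-0.7, 0.9, 6.1]
gripper_width: 0.575
```

Run:
```python
from h import *
go([0.5715,-0.2874,0.31],3.2)
```

```text
t 18.33 tcp [0.5245 0.0588 0.1883] F [-0.7  0.9  6.1] w 0.575
tilt: x axis [ 0.0028 -0.0013 -1.    ] z [ 0.208  0.978 -0.001]
turn deg (tool axes) [-15.2   -0.06   0.17]
shift now-axes cm [-12.11 -11.83 -32.89] after-turn axes cm [-12.17  -2.76 -34.83] len 0.37
```

Call:
drive_tool(plan=[[-1,0,0,0,0,0],[-2.5,0,0,0,0,0],[-3,0,0,0,0,0],[-3,0,0,-5,0,0],[-1.5,0,0,-5,0,0],[0,0,0,-5.2,0,0],[0,-0.2,-1.8,0,0,0],[0,-0.3,-3.4,0,0,0],[0,-0.3,-3.4,0,0,0],[0,-0.3,-3.4,0,0,0],[0,-0.3,-3.4,0,0,0],[0,-0.3,-3.4,0,0,0]])

```text
time_s: 19.33
tcp_pos: [0.5508, -0.1293, 0.2977]
orientation: [-1.251, 1.183, 1.25]
force: [1.4, 0.2, -1.7]
gripper_width: 0.571
```

Call:
drive_tool(plan=[[0,-0.2,-3.4,0,0,0],[0,-0.2,-3.4,0,0,0],[0,-0.2,-3.4,0,0,0],[0,-0.2,-3.0,0,0,0],[0,-0.2,-2.0,0,0,0],[0,0,-0.8,0,0,0],[0,0,0,0,0,0],[0,0,0,0,0,0]])

```text
time_s: 20.0
tcp_pos: [0.5698, -0.2865, 0.2975]
orientation: [-1.25, 1.183, 1.25]
force: [0.2, 0.1, -1.7]
gripper_width: 0.572
```

Run:
```python
from h import *
go([0.5715,-0.2874,0.191],3.2)
im,d=robot.snapshot('wrist'); P=cloud(d,cam('wrist'));save('w8.png',im)
```

```text
t 20.0 tcp [ 0.5698 -0.2865  0.2975] F [ 0.2  0.1 -1.7] w 0.572
tilt: x axis [-4.e-04 -2.e-04 -1.e+00] z [-0.056  0.998 -0.   ]
turn deg (tool axes) [-0.01 -0.01 -0.03]
shift now-axes cm [10.65 -0.17 -0.1 ] after-turn axes cm [10.65 -0.17 -0.1 ] len 0.107
```

View pics/w8.png

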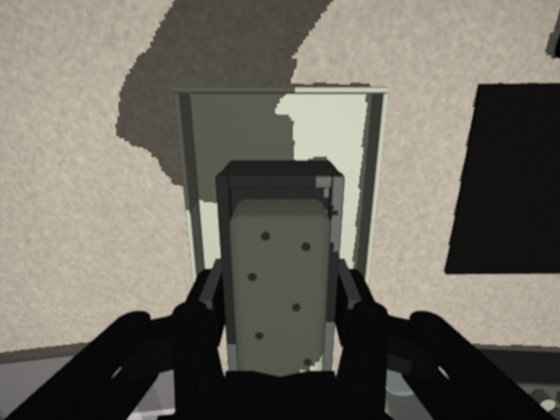

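The soft pad, at (280,270), is centred over the tray. Lowering it.

Call:
drive_tool(plan=[[1,0,0,0,0,0],[2.5,-0.1,0,0,0,0],[2.7,0,0,0,0,0],[2,0,0,0,0,0],[1.2,0,0,0,0,0],[0.7,0,0,0,0,0],[0.5,0,0,0,0,0],[0,0,0,0,0,0],[0,0,0,0,0,0]])

```text
time_s: 20.8
tcp_pos: [0.5716, -0.2868, 0.1924]
orientation: [-1.253, 1.182, 1.249]
force: [-0.1, -0.2, -1.6]
gripper_width: 0.568
```

Call:
drive_tool(plan=[[0.15,0,0,0,0,0],[0,0,0,0,0,0],[0,0,0,0,0,0]])

```text
time_s: 21.05
tcp_pos: [0.5716, -0.2873, 0.1911]
orientation: [-1.253, 1.183, 1.248]
force: [-1.1, -0.5, -0.8]
gripper_width: 0.568
```

Call:
drive_tool(plan=[[0.1,0,0,0,0,0],[0,0,0,0,0,0],[0,0,0,0,0,0]])

```text
time_s: 21.3
tcp_pos: [0.5712, -0.2871, 0.1893]
orientation: [-1.252, 1.183, 1.249]
force: [-0.1, -0.0, -1.7]
gripper_width: 0.573
```

Call:
drive_tool(plan=[[0.1,0,0,0,0,0],[0,0,0,0,0,0],[0,0,0,0,0,0]])

```text
time_s: 21.55
tcp_pos: [0.5713, -0.2872, 0.1884]
orientation: [-1.252, 1.183, 1.249]
force: [0.3, 0.3, -2.0]
gripper_width: 0.572
```

Call:
drive_tool(plan=[[0.05,0,0,0,0,0],[0,0,0,0,0,0],[0,0,0,0,0,0]])

```text
time_s: 21.8
tcp_pos: [0.5713, -0.2872, 0.1883]
orientation: [-1.252, 1.183, 1.249]
force: [-2.1, -0.4, 4.6]
gripper_width: 0.574
```

In contact. Release and lift.

Call:
drive_tool(gripper=0.2, plan=[[0,0,0,0,0,0],[0,0,0,0,0,0],[0,0,0,0,0,0],[0,0,0,0,0,0],[0,0,0,0,0,0]])

```text
time_s: 22.22
tcp_pos: [0.5713, -0.2871, 0.1876]
orientation: [-1.252, 1.183, 1.249]
force: [0.2, -0.5, -0.5]
gripper_width: 0.803
```

Call:
drive_tool(plan=[[-0.5,0,0,0,0,0],[-1,0,0,0,0,0],[-2,0,0,0,0,0],[-3,0,0,0,0,0],[-3,0,0,0,0,0],[-3,0,0,0,0,0],[-2,0,0,0,0,0],[0,0,0,0,0,0],[0,0,0,0,0,0]])

```text
time_s: 22.97
tcp_pos: [0.5718, -0.2873, 0.3355]
orientation: [-1.256, 1.182, 1.245]
force: [0.1, -0.6, -0.7]
gripper_width: 0.801
```

Run:
```python
from h import *
im,d=robot.snapshot('wrist'); P=cloud(d,cam('wrist'));save('w9.png',im);Z=np.nan_to_num(P[...,2])
m=(Z>.052)&(Z<.066)&(np.hypot(P[...,0]-.5715,P[...,1]+.287)<.06)
c,w,h,a=rect(P,m); print('soft',c.round(4),w,h,np.degrees(a).round(2),np.percentile(Z[m],[5,50,95]))
im,d=robot.snapshot('top');save('top3.png',im);P=cloud(d,cam('top'));Z=np.nan_to_num(P[...,2])
m=(Z>.08)&(Z<.1)&(np.hypot(P[...,0]-.511,P[...,1]-.29)<.06)
c,w,h,a=rect(P,m); print('firm',c.round(4),w,h,np.degrees(a).round(2),np.percentile(Z[m],[5,50,95]))
print(robot.state())
```

```text
soft [ 0.5678 -0.2866] 88.3954086303711 35.94828796386719 3.3 [0.054299   0.05632686 0.05755103]
firm [0.5098 0.2884] 89.93287658691406 36.22942352294922 -7.38 [0.08336521 0.08648223 0.08908132]
{'time_s': 23.0667, 'joint_pos': array([-5.64411518e-01,  5.34310724e-01,  1.39461774e-01,  1.17547688e+00,
       -1.06307590e-03, -6.20407174e-01]), 'joint_vel': array([-5.27802162e-04,  1.65226038e-02, -2.35560663e-02, -8.31137070e-04,
       -1.17884365e-03,  2.55917533e-05]), 'joint_torque': array([ 1.06581146e-02, -5.47855031e+01,  2.75048769e+01, -3.96800449e-02,
       -3.81136793e-03,  8.79231834e-06]), 'tcp_pos': array([ 0.57089214, -0.28669171,  0.33237919]), 'orientation': array([-1.25108134,  1.18319572,  1.24993576]), 'force': array([ 0.72880585, -0.32935788, -0.43313526]), 'ft_torque': array([ 0.04965012,  0.02614625, -0.03199088]), 'gripper_width': 0.7980299492285514}
```

View pics/top3.png

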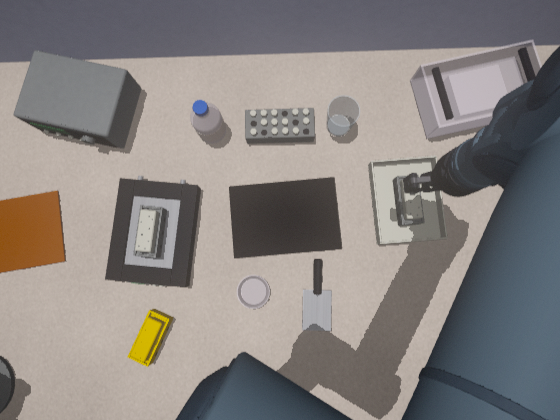

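View pics/w9.png

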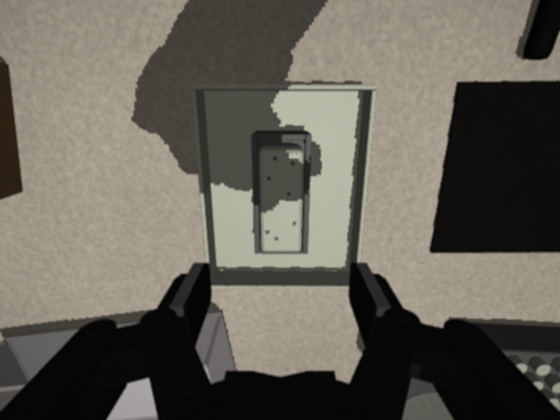

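The top view shows the firm pad in the recess at (150,232), the soft pad in the tray at (408,200), and the bystanders where they were. The wrist view shows the soft pad flat in the tray at (281,195).

Run:
```python
from h import *
print(robot.finish_job())
```

```text
the job is handed in; nothing more can be done
None
```

Both pads were pressed in the order asked and placed as asked. I handed the job in at about 23 s of the 67 s allowed; no verdict was reported.

| Pad | Depth pressed | Force read | Verdict | Placed |
|---|---|---|---|---|
| Left (first) | about 8.5 mm | 2–3 N | Soft | In the discard tray, foam up, near its centre |
| Right (second) | about 8.1 mm | about 10.5 N | Firm | In the blotter recess, lengthwise, foam up, near its centre |

**Last checks:** In the last pictures both pads lie flat and the gripper is clear above the tray. The bottle, beaker, dish, spatula and yellow look-alike appear unmoved.
- **Firm pad:** its yaw is within 0.7° of the blotter's. The wrist and top views disagree by about 0.6° and 2 mm.
- **Foam heights:** these read 1.5–2.5 mm below nominal in the check pictures. I put this down to calibration error and the arm still settling.

**One thing went wrong:** on the first approach the last joint reached the end of its range, so the tool stopped short and tilted, with nothing touched. I turned the gripper half round and carried on.

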